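# Square up a pack of sawn blanks and hold it up in the tongs for grinding

### The job

The ends of the three small steel blanks are to be ground together: with the gripper, first knock their pile square on the bench until its edges are flush on all sides, and let go of it. Then take the flat-jaw tongs by their grips, close them on the two long sides of the pack so that the front ends of the blanks stick out about a centimetre past the jaws, lift it, and finish still holding the tongs shut with all three blanks in the jaws, flush, level, still and about 12 cm above the bench. Lift the blanks with the tongs only, never with the fingers, and leave the other things on the bench where they are.

Things in the scene. Friction and masses are not known exactly. Their poses are not given: they have to be found in the camera images.
- tongs: sheet-steel spring tongs, 195 x 20 (high) mm, 160 g, lying flat, squeezed shut sideways. Origin: at bench level on the centre line, midway between the two black grips (56 mm long, 20 mm high), 6 mm behind the balance point; x along the centre line to the jaws, y left. Pivot at x = -110 mm, jaws x = +43 to +75. Over the outsides the grips measure 62 mm sprung open, 42 mm with the jaws 30 mm apart
- tongs_arm (a joint): angle by which the tongs are squeezed: 0 sprung open (jaws 60 mm apart), 0.18 rad jaws parallel and 30 mm apart, at most 0.26. 1 mm at the grips moves the jaws 1.5 mm. A spring opens them: 5 N at the grips to start closing, 10 N at 0.18. 30 N there grips the pack well. Between two pads jaws and pivot centre themselves on the middle plane, the frame turning left by half the angle
- tip_right (a point): front end of the right jaw (32 mm long, 20 mm high, flat inside) on its inner face, 10 mm above its underside; it is fixed to the tongs' frame, at x = +75 mm
- tip_left (a point): front end of the left jaw, the same shape, on its inner face, 10 mm above its underside; this arm turns on the pivot
- plate_a: steel blank sawn from flat bar, 50 x 30 x 6 mm, 65 g, with two small holes (all three are alike). Origin: centre of its underside; x along the 50 mm length, y along the 30 mm width, z up. Lowest of the pile, it lies on the bench.
- plate_b: steel blank sawn from flat bar, 50 x 30 x 6 mm, 65 g, with two small holes (all three are alike). Origin: centre of its underside; x along the 50 mm length, y along the 30 mm width, z up. Middle of the pile, its underside is 6 mm above the bench; it starts up to 7 mm off and 0.15 rad turned against the lowest.
- plate_c: steel blank sawn from flat bar, 50 x 30 x 6 mm, 65 g, with two small holes (all three are alike). Origin: centre of its underside; x along the 50 mm length, y along the 30 mm width, z up. Top of the pile, its underside is 12 mm above the bench and the pile 18 mm high; it starts up to 7 mm off and 0.15 rad turned against the lowest.
- tape_measure: dark green tape measure standing on its foot, 32 x 79 x 62 mm; a bystander. Origin: centre of its underside
- screwdriver_1: red-handled screwdriver lying flat, 202 mm long, 29 mm thick; a bystander. Origin: centre of its underside
- pack_3: small clear box of fasteners with a purple card, 60 x 73 x 26 mm; a bystander. Origin: centre of its underside
- pack_4: small clear box of fasteners with a blue card, 55 x 73 x 26 mm; a bystander. Origin: centre of its underside
- strap_roll: roll of perforated grey pipe strap lying flat, 69 mm across, 19 mm high; a bystander. Origin: centre of its underside
- line_spool: white spool of line standing upright, 53 mm across, 50 mm high; a bystander. Origin: centre of its underside
- green_clip: small green plastic clip lying flat, 14 x 50 x 10 mm; a bystander. Origin: centre of its underside
- grommet: black rubber grommet, 23 mm across, 11 mm high; a bystander. Origin: centre of its underside
Things that resemble listed ones, but are neither listed nor needed, are in the scene too. Of the things that look like the tongs, take the one that is nearest to the robot's base at the start.

How it is judged:
On the way:
1. the three blanks lie flush in a squared pile on the bench, before the tongs or the fingers hold them (x of plate_b in the frame of plate_a between -0.002 and 0.002 m and y of plate_b in the frame of plate_a between -0.002 and 0.002 m and angle between the x axis of each of plate_b, plate_c and the x axis of plate_a, either way round below 0.07 rad and x of plate_c in the frame of plate_a between -0.002 and 0.002 m and y of plate_c in the frame of plate_a between -0.002 and 0.002 m and contact force between each of the arm, tongs and plate_a below 0.1 N and contact force between each of the arm, tongs and plate_b below 0.1 N and contact force between each of the arm, tongs and plate_c below 0.1 N and height (world z) of plate_a below 0.003 m and height (world z) of plate_b below 0.009 m and height (world z) of plate_c below 0.015 m), for 0.2 s.
At the end, for the whole second after the job is handed in: Fingers press the tongs (over 3 N), squeezed 0.15 to 0.215 rad; each blank is pressed by the jaws (over 0.5 N), untouched by the robot, over 80 mm up, level to 0.3 rad, still, flush to 3 mm and 0.1 rad, along the jaws to 0.25 rad, its centre at most 22 mm behind the jaw tips (height (world z) of each of plate_a, plate_b, plate_c above 0.08 m and contact force between tongs and plate_a above 0.5 N and contact force between tongs and plate_b above 0.5 N and contact force between tongs and plate_c above 0.5 N and contact force between the arm and plate_a below 0.1 N and contact force between the arm and plate_b below 0.1 N and contact force between the arm and plate_c below 0.1 N and linear speed of each of plate_a, plate_b, plate_c below 0.03 m/s and angle between each of plate_a, plate_b, plate_c's own z axis and vertical below 0.3 rad and x of plate_b in the frame of plate_a between -0.003 and 0.003 m and y of plate_b in the frame of plate_a between -0.003 and 0.003 m and angle between the x axis of each of plate_b, plate_c and the x axis of plate_a, either way round below 0.1 rad and x of plate_c in the frame of plate_a between -0.003 and 0.003 m and y of plate_c in the frame of plate_a between -0.003 and 0.003 m and x of each of plate_a, plate_b, plate_c in the frame of tongs above 0.053 m and angle between the x axis of tongs and the x axis of plate_a, either way round below 0.25 rad and contact force between the fingers and tongs above 3 N and value of joint tongs_arm between 0.15 and 0.215 rad); the arm keeps its last pose, push and grip.
It fails at once if a blank is lifted off the pile or the bench with the fingers ((contact force between the fingers and plate_a above 0.5 N and height (world z) of plate_a above 0.03 m) or (contact force between the fingers and plate_b above 0.5 N and height (world z) of plate_b above 0.03 m) or (contact force between the fingers and plate_c above 0.5 N and height (world z) of plate_c above 0.03 m)).
It fails at once if a bystander is moved by more than 3 cm (distance of any of tape_measure, screwdriver_1, pack_3, pack_4, strap_roll, line_spool, green_clip, grommet from where it was at the start of the episode above 0.03 m).
It also fails if it takes over 67 s, if anything falls off the work surface, if the arm or the gripper's body presses on something with over 40 N, if the wrist force passes 120 N, or if a joint passes its speed limit or range.

### The arm

A 6-joint arm with a two-finger parallel gripper is mounted at the origin on a cart in front of the work surface, level with it; the furniture and walls round the work are solid. World frame = base frame: x ahead of the robot, y to its left, z up, the work surface at z = 0. Lengths are in m, angles in rad, forces in N, time in s.
With the tool pointing down it reaches from about 0.35 to 0.775 m from the base axis. Payload 7.3 kg.
Tool frame: the origin (TCP) lies on the mounting face of the last link; the fingertips stand 178 mm ahead of it and the grasp point (between the pads) lies 159 mm ahead of it (robot.grip_depth is the distance from the TCP to the grasp point, in m); z points along the fingers, y is the line along which they close (so a half turn about z gives the same grasp; the last joint's range is limited). The gripper opens to 92 mm and grips with 3 to 60 N. Pads are 19 mm wide; open, the fingers measure 130 mm over their backs; the gripper's body (75 mm by 190 mm) begins 47 mm behind the grasp point.
Start: joints at [1.112, 0.342, 1.524, -0, 1.275, -0.146], TCP at [0.162, 0.5, 0.405] pointing down, gripper open.
Joint ranges: [-2.53, 2.53], [-0.77, 2.02], [0.04, 2.7], [-1, 4.14], [0.28, 2.66], [-3.11, 3.11]. Speed limits (rad/s): [2.57, 2.57, 3.14, 3.14, 3.14, 3.14].

### API

Orientations are given as [roll, pitch, yaw] about the fixed x, y, z axes, in that order (R = Rz(yaw) Ry(pitch) Rx(roll)).
In Python, from cell import observe, cams, robot, models gives the robot as it stands.
- The arm moves only by the shell command python3 -m jog 'ROWS' [FORCE]. ROWS is JSON, a list of rows, each a list of 3 entries, a list of its own where there are three numbers: the shift along the tool's x, y, z each as a share of 0.4 m, from -1 to 1, then the turn about the tool's z as a share of pi rad, from -1 to 1, then the closure, from 0 (fully open) to 1 (shut). In form: [[[x, y, z], turn, jaw], ...]. A call has 1 to 12 rows; each row is the pose to reach, as a shift and turn from the pose commanded when the call began, along the tool's axes at that moment, turning the shorter way round; what a row does not reach only later rows make up. A row lasts 1/8 s, in which the tool goes at most 62.5 mm and 10.7 degrees, less where a joint would pass 70% of its speed; a pose out of reach is approached as far as the arm can. A call with a number of a shift or a turn outside -1 to 1 is refused whole. A call with a gripper value outside its range is refused whole. The fingers move at their own pace and stop on an object; FORCE is the grip in N (left out, the last holds). Time passes only in rows, so rows that repeat a pose let the fingers close. It gives the time, the measured TCP pose, the force, the opening and the grip force at its end, in the units of the state.
- observe(): the state, without advancing time (a new reading comes with each control period).
- cams.read_camera(name): name is "scene" or "side" or "wrist"; returns the picture (420x560x3 uint8, red, green, blue); there is no depth.
- cams.camera_model(name): a dict with "camera_matrix" (3x3 intrinsics, pixels), "pose" (4x4, takes a point from camera to world coordinates). Camera axes: x right, y down, z forward; pixel columns grow to the right and rows downward; lengths in m; the calibration is good to about 2 mm. A picture is of the moment at which its call begins: read the wrist's pose just before it. camera_model takes no time and is no camera call; for the wrist camera it gives the pose at the moment of the call.
- robot.hand_in(): hands the job in; it is judged then, once.
Trained networks look in the newest picture that a camera, given by its name, has taken for a name from the list of things; names that differ only in an ending like _2 or _b are one class to them, and where a whole thing is asked for, a point or a joint stands for the part that bears it (a point fixed in the world has none). Each returns a list of dicts, best first, with "confidence" (0 to 1); they miss things now and then, are a little off and sometimes report something else, mostly with a low value. They report only what shows in the picture. A call takes as long as a camera call. They do not tell look-alikes from the thing itself.
- models.find_in(target, camera): "position" ([x, y, z] in m, in world coordinates, good to about 4 mm: the middle of the surface that is visible of it).
- models.pinpoint(target, camera): "position" ([x, y, z] in m, in world coordinates, good to about 4 mm: a listed point, or the origin of a listed thing).
The state is a dict: "time": time; "qpos": joint angles; "qvel": joint speeds; "joint_efforts": joint torques, N m; "tool_pos": TCP position; "tool_rot": TCP orientation; "contact_force": force on the tool from outside, world axes, zero at the start; "torque": the same for the moment, N m; "opening": finger opening in m; "grip_force": force on a finger pad.
Only numpy, scipy, OpenCV 4.12 (cv2) and the standard library are available. Lean on these libraries where they do the work, as an engineer would, in place of code of your own. Each camera call takes 0.05 s, during which the arm holds its last target. There are 200 camera calls.

## Working session

There is one attempt and no reset: what is moved stays moved. The work goes in short steps, Python scripts to look and compute and a shell command to move; the robot and the scene stay as the last step left them, time stands still between calls to the robot, and variables do not carry over. Pictures are saved under pics/ and viewed, at most 12 in all, crops included, and the job is handed in when it is done.

```bash
ls; mkdir -p pics; python3 - <<'E'
from cell import observe,cams,robot,models
import cv2,numpy as np
s=observe();print({k:np.round(v,3).tolist() for k,v in s.items()})
for c in("scene","side"):
    im=cams.read_camera(c);cv2.imwrite(f"pics/{c}0.png",im[...,::-1])
    for t in("tongs","tip_right","tip_left","plate_a","plate_c","tape_measure","screwdriver_1","pack_3","strap_roll","line_spool","green_clip","grommet"):
        for f in("pinpoint",):
            print(c,t,[(np.round(d["position"],3).tolist(),round(d["confidence"],2)) for d in getattr(models,f)(t,c)][:4])
E
```

```text
pics
{'time': 0.0, 'qpos': [1.112, 0.343, 1.525, 0.0, 1.275, -0.146], 'qvel': [0.002, -0.001, -0.001, -0.001, 0.0, 0.0], 'joint_efforts': [-0.002, -43.124, -24.422, 0.072, 0.056, -0.0], 'tool_pos': [0.161, 0.499, 0.404], 'tool_rot': [-3.14, -0.0, 2.829], 'contact_force': [-0.134, -0.159, 0.926], 'torque': [-0.043, -0.037, 0.055], 'grip_force': 0.0, 'opening': 0.092}
scene tongs [([0.564, -0.134, -0.003], 0.91), ([0.48, -0.562, -0.005], 0.77)]
scene tip_right [([0.523, -0.635, 0.006], 0.78), ([0.638, -0.167, 0.012], 0.63), ([0.64, -0.106, 0.013], 0.51)]
scene tip_left [([0.639, -0.107, 0.008], 0.56)]
scene plate_a [([0.546, 0.192, 0.01], 0.46), ([0.554, 0.192, 0.007], 0.36)]
scene plate_c [([0.546, 0.192, 0.01], 0.46), ([0.554, 0.192, 0.007], 0.36)]
scene tape_measure [([0.472, 0.335, 0.004], 0.77), ([0.64, -0.105, 0.01], 0.3)]
scene screwdriver_1 [([0.471, -0.376, -0.002], 0.5)]
scene pack_3 [([0.728, 0.085, 0.0], 0.68), ([0.762, 0.208, -0.001], 0.5)]
scene strap_roll [([0.738, -0.083, -0.003], 0.5)]
scene line_spool [([0.72, -0.22, 0.001], 0.68)]
scene green_clip [([0.761, 0.209, -0
[... 300 characters left out ...]
te_a [([0.558, 0.198, 0.006], 0.6), ([0.544, 0.189, 0.012], 0.47), ([0.547, 0.192, -0.001], 0.4), ([0.64, -0.102, 0.012], 0.32)]
side plate_c [([0.558, 0.198, 0.006], 0.6), ([0.544, 0.189, 0.012], 0.47), ([0.547, 0.192, -0.001], 0.4), ([0.64, -0.102, 0.012], 0.32)]
side tape_measure [([0.471, 0.336, -0.005], 0.77)]
side screwdriver_1 [([0.475, -0.382, 0.003], 0.63), ([0.455, 0.004, -0.002], 0.53)]
side pack_3 [([0.76, 0.209, 0.002], 0.69), ([0.727, 0.087, 0.005], 0.53)]
side strap_roll [([0.473, 0.335, -0.003], 0.63), ([0.746, -0.079, -0.001], 0.46), ([0.762, 0.207, 0.001], 0.25)]
side line_spool [([0.723, -0.223, -0.005], 0.8)]
side green_clip []
side grommet [([0.458, 0.002, 0.001], 0.55)]
```

View pics/scene0.png

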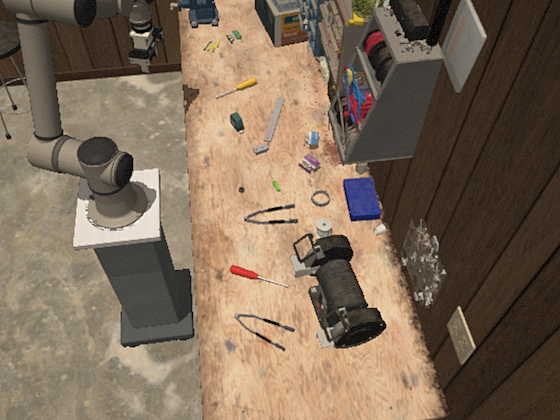

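View pics/side0.png

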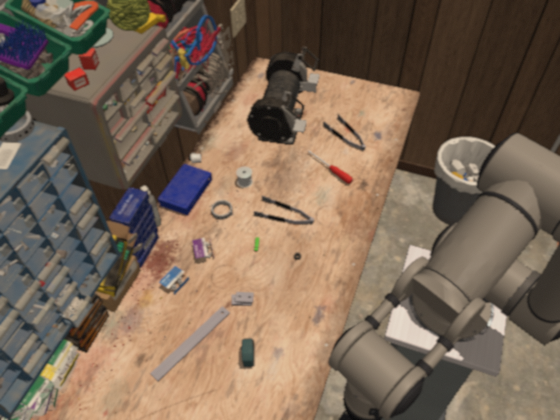

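The scene image shows the robot pedestal on the left. The near tongs are at about px (270,214) and the far look-alike pair at (265,330). The pile is at (261,149), beside a long flat bar running (265,140)–(283,100). The side image agrees: tongs (285,210), pile (242,298). The networks' tongs position (0.564, -0.134) is the pair nearest the base.

```bash
cat > h.py <<'E'
from cell import observe,cams,robot,models
import cv2,numpy as np
from scipy.spatial.transform import Rotation as R
def tool():
    s=observe();return np.array(s["tool_pos"]),R.from_euler("xyz",s["tool_rot"]).as_matrix(),s
def shift(target,yaw=None):
    p,M,s=tool();d=M.T@(np.array(target)-p)/.4
    t=None if yaw is None else -(((yaw-s["tool_rot"][2])+np.pi)%(2*np.pi)-np.pi)/np.pi
    print("shares",np.round(d,4),"turn",t if t is None else round(t,4));return d
def pix(c,P,m=None):
    m=m or cams.camera_model(c);T=np.linalg.inv(np.array(m["pose"]));q=(T[:3,:3]@np.atleast_2d(P).T+T[:3,3:]).T@np.array(m["camera_matrix"]).T
    return q[:,:2]/q[:,2:]
def ray(c,uv,z,m=None):
    m=m or cams.camera_model(c);T=np.array(m["pose"]);uv=np.atleast_2d(uv)
    d=(T[:3,:3]@np.linalg.inv(m["camera_matrix"])@np.c_[uv,np.ones(len(uv))].T).T
    return T[:3,3]+d*((z-T[2,3])/d[:,2])[:,None]
E
python3 - <<'E'
from h import *
p,M,s=tool();T=np.array(cams.camera_model("wrist")["pose"])
print("cam in tool",M.T@(T[:3,3]-p),"\n",np.round(M.T@T[:3,:3],3),cams.camera_model("wrist")["camera_matrix"])
shift([.5,.19,.404],np.pi)
E
```

```text
cam in tool [ 0.0845305  -0.00096659  0.02050028] 
 [[-0.001 -0.95  -0.311]
 [ 1.    -0.001 -0.   ]
 [-0.    -0.311  0.95 ]] [[372.53164435   0.         279.83940048]
 [  0.         372.53164435 220.13066994]
 [  0.           0.           1.        ]]
shares [-1.0433 -0.4759  0.0018] turn -0.0996
```

```bash
python3 -m jog '[[[-0.14,-0.06,0],-0.05,0],[[-0.28,-0.12,0],-0.1,0],[[-0.42,-0.19,0.05],-0.1,0],[[-0.56,-0.26,0.1],-0.1,0],[[-0.7,-0.33,0.15],-0.1,0],[[-0.85,-0.41,0.22],-0.1,0],[[-1,-0.46,0.3],-0.1,0],[[-1,-0.476,0.3],-0.1,0],[[-1,-0.476,0.3],-0.1,0]]' 
python3 - <<'E'
from h import *
shift([.54,.19,.285],np.pi)
E
```

```text
time: 2.42
tool_pos: [0.4845, 0.1937, 0.2836]
tool_rot: [-3.141, -0.002, 3.14]
contact_force: [-0.6, -0.2, 0.7]
opening: 0.0918
grip_force: 0.0
shares [-0.1388 -0.009  -0.0039] turn -0.0006
```

```bash
python3 -m jog '[[[-0.13,0.001,0],0,0],[[-0.13,0.001,0],0,0],[[-0.13,0.001,0],0,0]]' 
python3 - <<'E'
from h import *
shift([.54,.19,.285],np.pi)
m=cams.camera_model("wrist")
im=cams.read_camera("wrist");cv2.imwrite("pics/w1.png",im[...,::-1])
np.save("w1.npy",m["pose"])
for t in("plate_a","plate_c"):
  for f in("find_in","pinpoint"): print(t,f,[(np.round(d["position"],3).tolist(),round(d["confidence"],2)) for d in getattr(models,f)(t,"wrist")][:4])
E
```

```text
time: 2.8
tool_pos: [0.5347, 0.1966, 0.2849]
tool_rot: [3.141, -0.001, -3.139]
contact_force: [-0.1, 0.3, 0.2]
opening: 0.0921
grip_force: 0.0
shares [-0.0133 -0.0164 -0.0002] turn 0.0007
plate_a find_in [([0.543, 0.19, 0.02], 0.84), ([0.536, 0.208, 0.007], 0.75), ([0.572, 0.206, 0.009], 0.73)]
plate_a pinpoint [([0.544, 0.189, 0.012], 0.88), ([0.555, 0.194, 0.004], 0.87)]
plate_c find_in [([0.543, 0.19, 0.02], 0.84), ([0.536, 0.208, 0.007], 0.75), ([0.572, 0.206, 0.009], 0.73)]
plate_c pinpoint [([0.544, 0.189, 0.012], 0.88), ([0.555, 0.194, 0.004], 0.87)]
```

View pics/w1.png

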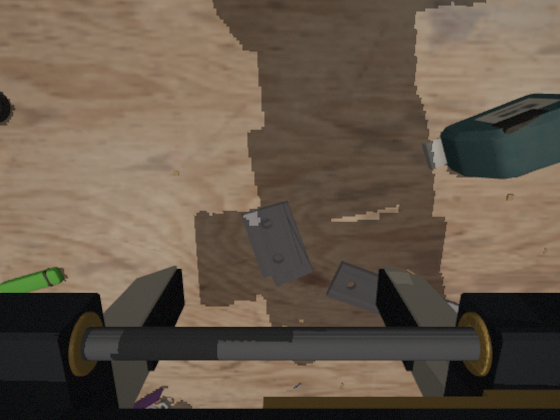

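The wrist image (right = +y, down = +x) shows the fanned pile at about px (278,243) and the bar's end close by at about (352,287). I'll enlarge this area.

```bash
python3 - <<'E'
from h import *
im=cv2.imread("pics/w1.png")[190:330,220:400]
im=np.clip(im.astype(float)*1.8,0,255).astype(np.uint8)
cv2.imwrite("pics/w1c.png",cv2.resize(im,None,fx=4.2,fy=4.2,interpolation=cv2.INTER_CUBIC))
E
```

```text
(no output)
```

View pics/w1c.png

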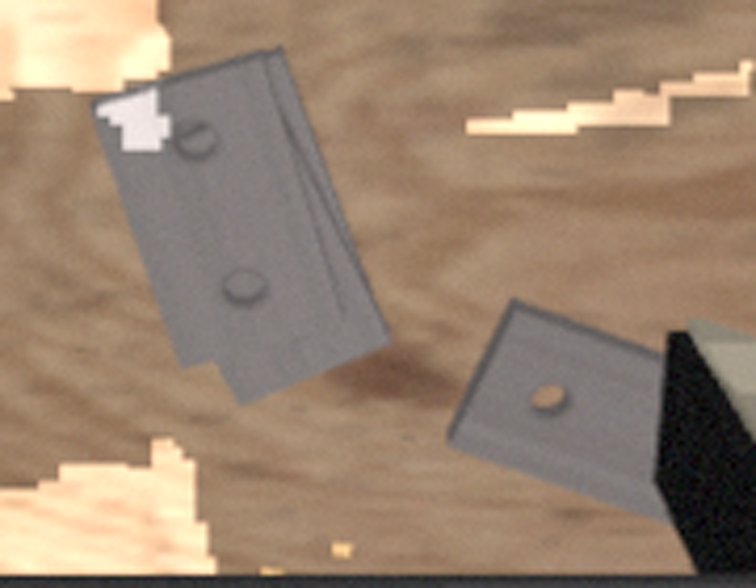

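```bash
python3 - <<'E'
from h import *
m=cams.camera_model("wrist");m=dict(m);m["pose"]=np.load("w1.npy")
f=lambda c,z:np.round(ray("wrist",np.array(c)/4.2+[220,190],z,m),4)[:,:2].tolist()
print("top-plate TL,TR,BR",f([[93,100],[268,55],[345,310],[182,367]],.018))
print("low TR,BR,BL",f([[282,48],[390,340],[243,405],[222,365]],.009))
print("bar",f([[450,440],[513,300],[665,350],[665,520]],.006))
E
```

```text
top-plate TL,TR,BR [[0.5259, 0.1695], [0.5181, 0.1983], [0.5637, 0.2118], [0.5746, 0.1836]]
low TR,BR,BL [[0.5194, 0.2008], [0.5737, 0.2206], [0.5868, 0.1942], [0.5788, 0.1904]]
bar [[0.5957, 0.2326], [0.5672, 0.2428], [0.5771, 0.2711], [0.6127, 0.2741]]
```

```bash
python3 - <<'E'
from h import *
shift([.551,.195,.1815],-2.81)
E
```

```text
shares [-0.0403 -0.003   0.259 ] turn -0.1049
```

```bash
python3 -m jog '[[[-0.04,-0.003,0.08],-0.05,0.39],[[-0.04,-0.003,0.12],-0.105,0.39],[[-0.04,-0.003,0.16],-0.105,0.39],[[-0.04,-0.003,0.16],-0.105,0.39],[[-0.04,-0.003,0.2],-0.105,0.39],[[-0.04,-0.003,0.23],-0.105,0.39],[[-0.04,-0.003,0.257],-0.105,0.39],[[-0.04,-0.003,0.257],-0.105,0.39]]' 10
python3 - <<'E'
from h import *
cv2.imwrite("pics/w2.png",cams.read_camera("wrist")[...,::-1])
E
```

```text
time: 4.05
tool_pos: [0.5512, 0.1945, 0.1808]
tool_rot: [3.141, -0.002, -2.811]
contact_force: [0.2, -0.5, -0.3]
opening: 0.0558
grip_force: 0.0
```

View pics/w2.png

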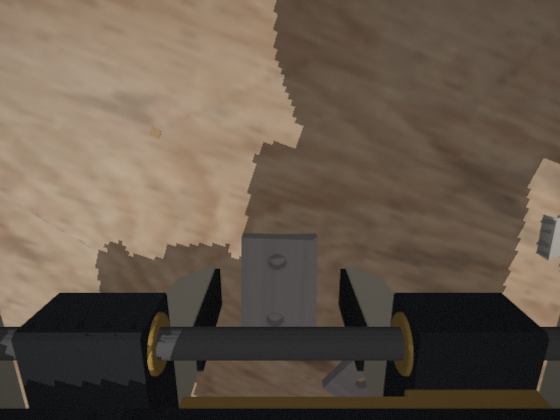

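The pile (280,280) sits centred between the pads, with the bar at (350,380) clear. I'll squeeze it now.

```bash
python3 -m jog '[[[0,0,0],0,0.55],[[0,0,0],0,0.65],[[0,0,0],0,0.75],[[0,0,0],0,0.75],[[0,0,0],0,0.75]]' 10
python3 - <<'E'
from h import *
shift([.55,.135,.1812],np.pi)
E
```

```text
time: 4.72
tool_pos: [0.5517, 0.1947, 0.1823]
tool_rot: [3.141, 0.001, -2.81]
contact_force: [-1.1, 1.5, 3.6]
opening: 0.0307
grip_force: 9.6
shares [ 0.0525 -0.1398  0.0026] turn 0.1054
```

```bash
python3 -m jog '[[[0.008,-0.02,0],0.015,0.75],[[0.017,-0.046,0],0.035,0.75],[[0.026,-0.07,0],0.055,0.75],[[0.035,-0.093,0],0.075,0.75],[[0.044,-0.116,0],0.09,0.75],[[0.052,-0.14,0],0.105,0.75],[[0.052,-0.14,0],0.105,0.75],[[0.052,-0.14,0],0.105,0.5],[[0.052,-0.14,0],0.105,0.4],[[0.052,-0.14,-0.06],0.105,0.25],[[0.052,-0.14,-0.1],0.105,0.25],[[0.052,-0.14,-0.1],0.105,0.25]]' 10
python3 - <<'E'
from h import *
shift([.55,.135,.1815],np.pi/2)
cv2.imwrite("pics/w3.png",cams.read_camera("wrist")[...,::-1])
for t in("plate_a",):
  for f in("find_in","pinpoint"): print(t,f,[(np.round(d["position"],3).tolist(),round(d["confidence"],2)) for d in getattr(models,f)(t,"wrist")][:4])
E
```

```text
time: 6.22
tool_pos: [0.5504, 0.1351, 0.223]
tool_rot: [3.141, 0.003, -3.14]
contact_force: [0.0, -0.2, -0.6]
opening: 0.0684
grip_force: 0.0
shares [ 0.0013 -0.0002  0.1038] turn 0.5005
plate_a find_in [([0.578, 0.13, 0.012], 0.6), ([0.541, 0.134, 0.02], 0.56)]
plate_a pinpoint [([0.556, 0.131, 0.007], 0.88), ([0.542, 0.132, 0.012], 0.62)]
```

View pics/w3.png

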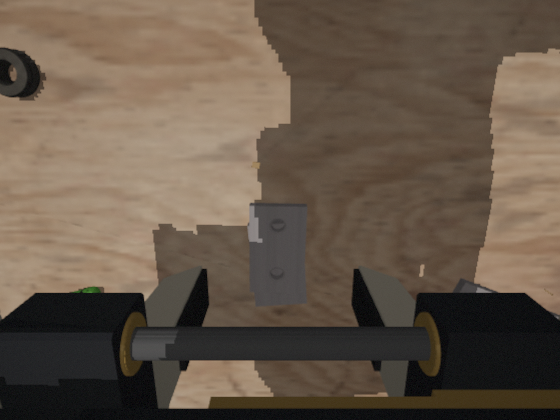

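The pile is aligned sideways, lying along x at about px (278,255), and only lengthwise offsets remain. I'll turn 90° and knock the ends.

```bash
python3 -m jog '[[[0,0,0],0.059,0.2],[[0,0,0],0.118,0.2],[[0,0,0],0.177,0.2],[[0,0,0],0.236,0.2],[[0,0,0],0.295,0.2],[[0,0,0],0.354,0.2],[[0,0,0],0.413,0.2],[[0,0,0],0.46,0.2],[[0,0,0],0.5,0.2],[[0,0,0.04],0.5,0.2],[[0,0,0.08],0.5,0.2],[[0,0,0.102],0.5,0.2]]' 10
python3 -m jog '[[[0,0,0],0,0.25],[[0,0,0],0,0.35],[[0,0,0],0,0.45],[[0,0,0],0,0.55],[[0,0,0],0,0.55],[[0,0,0],0,0.3],[[0,0,0],0,0.2],[[0,0,-0.05],0,0.2],[[0,0,-0.1],0,0.2],[[0,0,-0.1],0,0.2]]' 10
python3 - <<'E'
from h import *
shift([.55,.135,.1815],np.pi)
cv2.imwrite("pics/w4.png",cams.read_camera("wrist")[...,::-1])
for t in("plate_a",):
  for f in("find_in","pinpoint"): print(t,f,[(np.round(d["position"],3).tolist(),round(d["confidence"],2)) for d in getattr(models,f)(t,"wrist")][:4])
E
```

```text
time: 7.88
tool_pos: [0.5495, 0.1348, 0.179]
tool_rot: [-3.139, 0.0, 1.573]
contact_force: [0.2, -0.4, -0.5]
opening: 0.0734
grip_force: 0.0
time: 9.12
tool_pos: [0.5506, 0.135, 0.2223]
tool_rot: [3.138, -0.0, 1.572]
contact_force: [0.1, -0.6, 0.8]
opening: 0.0736
grip_force: 0.0
shares [ 1.000e-04 -1.800e-03  1.021e-01] turn -0.4995
plate_a find_in [([0.548, 0.133, 0.02], 0.9), ([0.552, 0.148, 0.011], 0.65)]
plate_a pinpoint [([0.545, 0.132, 0.015], 0.9)]
```

View pics/w4.png

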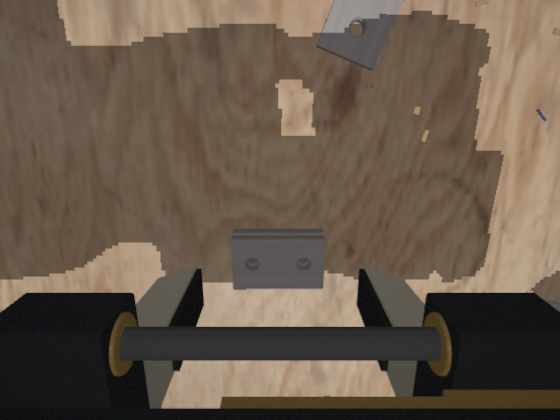

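Lengthwise the ends look flush: left edge px 233, right edge px 323. One more side squeeze, then I'll check.

```bash
python3 -m jog '[[[0,0,0],-0.059,0.35],[[0,0,0],-0.118,0.35],[[0,0,0],-0.177,0.35],[[0,0,0],-0.236,0.35],[[0,0,0],-0.295,0.35],[[0,0,0],-0.354,0.35],[[0,0,0],-0.413,0.35],[[0,0,0],-0.46,0.35],[[0,0,0],-0.5,0.35],[[0,0,0.04],-0.5,0.35],[[0,0,0.08],-0.5,0.35],[[0,0,0.102],-0.5,0.35]]' 10
python3 -m jog '[[[0,0,0],0,0.45],[[0,0,0],0,0.55],[[0,0,0],0,0.65],[[0,0,0],0,0.75],[[0,0,0],0,0.75],[[0,0,0],0,0.6],[[0,0,0],0,0.5],[[0,0,0],0,0.4],[[0,0,-0.05],0,0.3],[[0.12,0,-0.15],0,0],[[0.18,0,-0.25],0,0],[[0.18,0,-0.25],0,0]]' 10
python3 - <<'E'
from h import *
shift([.564,-.134,.26],np.pi)
im=cams.read_camera("wrist");cv2.imwrite("pics/w5.png",im[...,::-1]);np.save("w5.npy",cams.camera_model("wrist")["pose"])
for t in("plate_a",):
  for f in("find_in","pinpoint"): print(t,f,[(np.round(d["position"],3).tolist(),round(d["confidence"],2)) for d in getattr(models,f)(t,"wrist")][:4])
u=pix("wrist",[.55,.133,.015])[0].astype(int);print(u)
x0,y0=u-60;c=im[max(y0,0):y0+120,x0:x0+120,::-1]
cv2.imwrite("pics/w5c.png",cv2.resize(np.clip(c*1.8,0,255).astype(np.uint8),None,fx=5,fy=5,interpolation=cv2.INTER_CUBIC));print(x0,y0)
E
```

```text
time: 10.78
tool_pos: [0.5495, 0.1348, 0.1782]
tool_rot: [-3.141, -0.003, 3.142]
contact_force: [-1.1, -0.6, 13.6]
opening: 0.0598
grip_force: 8.0
time: 12.28
tool_pos: [0.4775, 0.135, 0.2831]
tool_rot: [3.141, 0.005, -3.14]
contact_force: [0.7, 0.6, 0.1]
opening: 0.0887
grip_force: 0.0
shares [-0.2146 -0.6731  0.0585] turn 0.0006
plate_a find_in [([0.525, 0.136, 0.004], 0.71), ([0.538, 0.131, 0.021], 0.59), ([0.526, 0.132, 0.009], 0.54)]
plate_a pinpoint [([0.549, 0.132, 0.014], 0.9), ([0.551, 0.134, 0.004], 0.6)]
[278 316]
218 256
```

View pics/w5c.png

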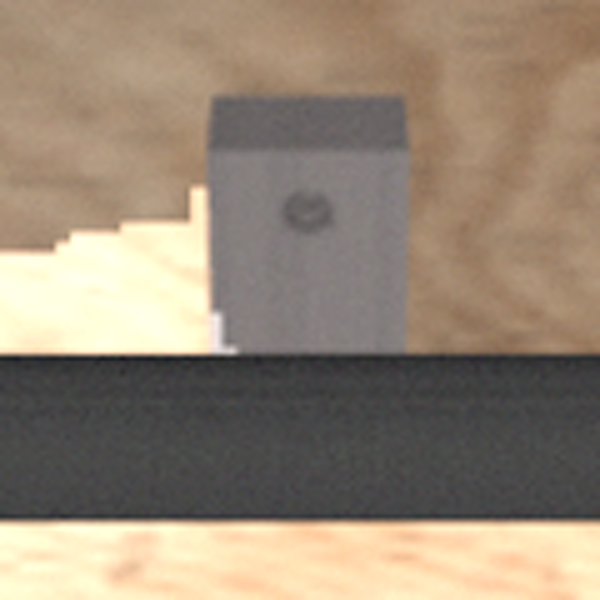

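The rear face shows as a clean rectangle (crop rows 97–150, columns 207–410), so the pile is flush. Next, the tongs.

```bash
python3 -m jog '[[[-0.03,-0.1,0.01],0,0],[[-0.07,-0.22,0.01],0,0],[[-0.1,-0.35,0.01],0,0],[[-0.13,-0.48,0.01],0,0],[[-0.15,-0.6,0.01],0,0],[[-0.15,-0.673,0.01],0,0],[[-0.15,-0.673,0.01],0,0],[[-0.15,-0.673,0.01],0,0]]'
python3 - <<'E'
from h import *
m=dict(cams.camera_model("wrist"));m["pose"]=np.load("w5.npy")
print("pile rear top",ray("wrist",[[218+207/5,256+30],[218+410/5,286]],.018,m).round(4).tolist())
print("rear bot",ray("wrist",[[218+211/5,256+97/5],[218+405/5,256+97/5]],0,m).round(4).tolist())
print("top @fwd",ray("wrist",[[218+210/5,256+350/5],[218+407/5,256+350/5]],.018,m).round(4).tolist())
im=cams.read_camera("wrist");cv2.imwrite("pics/w6.png",im[...,::-1]);np.save("w6.npy",cams.camera_model("wrist")["pose"])
for t in("tongs","tip_right","tip_left"):
  for f in("find_in","pinpoint"): print(t,f,[(np.round(d["position"],4).tolist(),round(d["confidence"],2)) for d in getattr(models,f)(t,"wrist")][:3])
E
```

```text
time: 13.42
tool_pos: [0.5384, -0.1339, 0.2751]
tool_rot: [3.14, -0.002, -3.141]
contact_force: [0.3, 1.1, -0.1]
opening: 0.0919
grip_force: 0.0
pile rear top [[0.5245, 0.1191, 0.018], [0.5244, 0.1487, 0.018]]
rear bot [[0.525, 0.1188, 0.0], [0.525, 0.1489, 0.0]]
top @fwd [[0.5584, 0.119, 0.018], [0.5584, 0.1489, 0.018]]
tongs find_in [([0.5319, -0.1366, 0.0201], 0.85), ([0.5373, -0.1107, 0.0211], 0.67)]
tongs pinpoint []
tip_right find_in [([0.5334, -0.1361, 0.0188], 0.87)]
tip_right pinpoint []
tip_left find_in [([0.5422, -0.1117, 0.0215], 0.7)]
tip_left pinpoint []
```

View pics/w6.png

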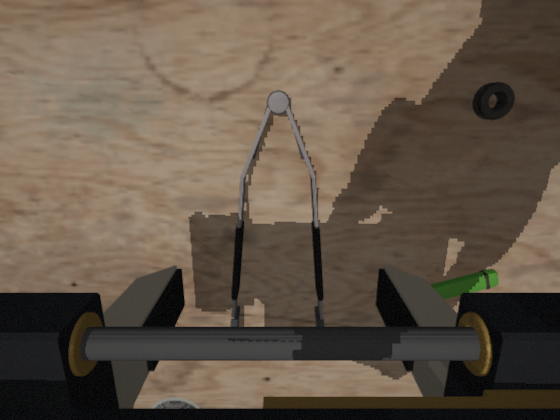

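The tongs' pivot shows at px (279,102). The grips are black bars at column ~238 (right) and ~318 (left), rows 222–298, and the green clip at (465,283) is off to the left.

```bash
python3 - <<'E'
from h import *
m=dict(cams.camera_model("wrist"));m["pose"]=np.load("w6.npy")
im=cv2.imread("pics/w6.png");g=im.max(2)
for r in (230,250,270,290):
    print(r,[int(c) for c in np.where(g[r,220:340]<45)[0]+220])
print("dark rows",[ [int(r) for r in np.where(g[205:315,c]<45)[0][[0,-1]]+205] for c in (238,318)])
print("pivot",ray("wrist",[[279,102]],.02,m).round(4))
print("grip ends",ray("wrist",[[238,222],[318,222],[236,298],[319,298]],.02,m).round(4).tolist())
E
```

```text
230 [236, 237, 238, 239, 240, 241, 242, 243, 312, 313, 314, 315, 316, 317, 318, 319]
250 [235, 236, 237, 238, 239, 240, 241, 314, 315, 316, 317, 318, 319, 320]
270 [233, 234, 235, 236, 237, 238, 239, 240, 315, 316, 317, 318, 319, 320, 321]
290 [232, 233, 234, 235, 236, 237, 238, 316, 317, 318, 319, 320, 321, 322]
dark rows [[228, 314], [227, 314]]
pivot [[ 0.4555 -0.1349  0.02  ]]
grip ends [[0.5316, -0.1621, 0.02], [0.5315, -0.1089, 0.02], [0.5886, -0.1654, 0.02], [0.5886, -0.1063, 0.02]]
```

```bash
python3 - <<'E'
from h import *
shift([.572,-.1355,.183],np.pi)
E
```

```text
shares [-0.0836 -0.0048  0.2335] turn 0.0008
```

```bash
python3 -m jog '[[[-0.084,-0.004,0.06],0,0],[[-0.084,-0.004,0.12],0,0],[[-0.084,-0.004,0.18],0,0],[[-0.084,-0.004,0.232],0,0],[[-0.084,-0.004,0.232],0,0],[[-0.084,-0.004,0.232],0,0.25],[[-0.084,-0.004,0.232],0,0.35],[[-0.084,-0.004,0.232],0,0.4],[[-0.084,-0.004,0.232],0,0.415],[[-0.084,-0.004,0.232],0,0.415],[[-0.084,-0.004,0.232],0,0.415]]' 20
python3 - <<'E'
from h import *
cams.read_camera("scene");cams.read_camera("side")
for c in("scene","side"):
 for t in("tip_right","tip_left","tongs"): print(c,t,[(np.round(d["position"],4).tolist(),round(d["confidence"],2)) for d in models.pinpoint(t,c)][:2])
E
```

```text
time: 15.15
tool_pos: [0.5724, -0.1359, 0.1842]
tool_rot: [-3.141, 0.001, -3.14]
contact_force: [-0.2, 0.9, 6.5]
opening: 0.0534
grip_force: 8.1
scene tip_right [([0.5228, -0.6335, 0.0047], 0.94), ([0.6372, -0.1594, 0.0103], 0.68)]
scene tip_left [([0.6362, -0.1147, 0.0074], 0.54), ([0.5605, -0.5798, 0.0085], 0.45)]
scene tongs [([0.5658, -0.1305, -0.0007], 0.66)]
side tip_right [([0.5452, 0.1318, 0.0097], 0.42), ([0.7262, 0.0848, 0.0041], 0.36)]
side tip_left []
side tongs [([0.5609, -0.1295, -0.0003], 0.85)]
```

```bash
python3 - <<'E'
from h import *
shift([.500,.135,.245],np.pi)
E
python3 -m jog '[[[0,0,-0.03],0,0.415],[[0,0,-0.08],0,0.415],[[0.01,0.05,-0.13],0,0.415],[[0.03,0.13,-0.152],0,0.415],[[0.06,0.23,-0.152],0,0.415],[[0.09,0.33,-0.152],0,0.415],[[0.12,0.43,-0.152],0,0.415],[[0.15,0.53,-0.152],0,0.415],[[0.17,0.61,-0.152],0,0.415],[[0.18,0.66,-0.152],0,0.415],[[0.181,0.677,-0.152],0,0.415],[[0.181,0.677,-0.152],0,0.415]]'
python3 - <<'E'
from h import *
shift([.500,.135,.245],np.pi)
im={c:cams.read_camera(c) for c in("scene","side")}
for c in im:
 for t in("tip_right","tip_left","tongs"): print(c,t,[(np.round(d["position"],4).tolist(),round(d["confidence"],2)) for d in models.pinpoint(t,c)][:2])
t=[]
for c in im:
  u=pix(c,[.54,.135,.03])[0].astype(int);print(c,u)
  t.append(cv2.resize(im[c][u[1]-35:u[1]+35,u[0]-45:u[0]+45,::-1],(395,307),interpolation=cv2.INTER_CUBIC))
cv2.imwrite("pics/a7.png",np.hstack(t))
E
```

```text
shares [ 0.1798  0.6776 -0.1525] turn 0.0004
time: 17.05
tool_pos: [0.4994, 0.1347, 0.2445]
tool_rot: [-3.141, 0.0, -3.14]
contact_force: [-1.3, -0.3, -2.7]
opening: 0.0533
grip_force: 6.4
shares [-0.0015  0.0007 -0.0013] turn 0.0006
scene tip_right [([0.5628, 0.1116, 0.0743], 0.59), ([0.5238, -0.6353, 0.0072], 0.56)]
scene tip_left [([0.5655, 0.1557, 0.0716], 0.55), ([0.56, -0.5819, 0.0102], 0.48)]
scene tongs [([0.4929, 0.1399, 0.0595], 0.81), ([0.4805, -0.5652, -0.0003], 0.68)]
side tip_right [([0.5217, -0.6359, 0.0076], 0.59), ([0.5688, 0.1072, 0.0742], 0.57)]
side tip_left [([0.5574, -0.5812, 0.0107], 0.62), ([0.7261, 0.0866, 0.0023], 0.59)]
side tongs [([0.4943, 0.1418, 0.0565], 0.87), ([0.4742, -0.5642, -0.0018], 0.46)]
scene [259 156]
side [253 278]
```

View pics/a7.png

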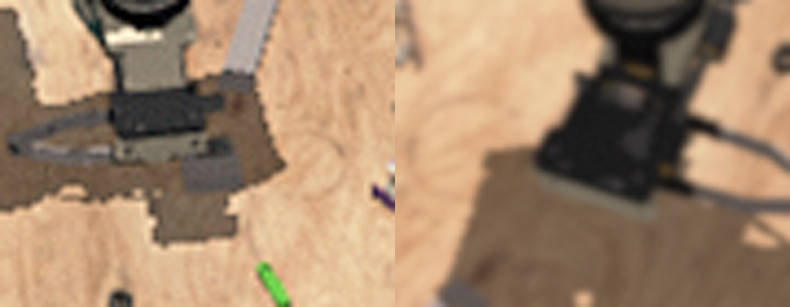

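The tongs are held level. The scene view shows the pile at crop (212,170) under the jaws, and the measured tip midpoint is (0.5645, 0.134, 0.073), as planned. I'll lower them around the pile.

```bash
python3 -m jog '[[[0,0,0.03],0,0.415],[[0,0,0.06],0,0.415],[[0,0,0.085],0,0.415],[[0,0,0.1],0,0.415],[[0,0,0.115],0,0.415],[[0,0,0.125],0,0.415],[[0,0,0.135],0,0.415],[[0,0,0.142],0,0.415],[[0,0,0.147],0,0.415],[[0,0,0.147],0,0.415]]'
python3 - <<'E'
from h import *
im={c:cams.read_camera(c) for c in("scene","side")}
for c in im:
 for t in("tip_right","tip_left","tongs"): print(c,t,[(np.round(d["position"],4).tolist(),round(d["confidence"],2)) for d in models.pinpoint(t,c)][:2])
E
```

```text
time: 18.7
tool_pos: [0.4993, 0.1348, 0.1854]
tool_rot: [3.142, -0.0, -3.14]
contact_force: [-0.6, -0.7, -0.7]
opening: 0.0538
grip_force: 6.4
scene tip_right [([0.5228, -0.635, 0.0108], 0.86), ([0.564, 0.1129, 0.0159], 0.69)]
scene tip_left [([0.5583, -0.5805, 0.0097], 0.46)]
scene tongs [([0.4893, 0.142, -0.0034], 0.62), ([0.483, -0.5653, -0.0036], 0.56)]
side tip_right [([0.567, 0.1076, 0.0149], 0.61), ([0.5247, -0.634, 0.0095], 0.44)]
side tip_left [([0.5553, -0.5784, 0.0096], 0.46)]
side tongs [([0.4894, 0.1371, 0.0008], 0.81), ([0.4782, -0.5653, -0.0003], 0.63)]
```

```bash
python3 -m jog '[[[0,0,0],0,0.45],[[0,0,0],0,0.48],[[0,0,0],0,0.51],[[0,0,0],0,0.54],[[0,0,0],0,0.6],[[0,0,0],0,0.7],[[0,0,0],0,0.7],[[0,0,0],0,0.7]]' 35
```

```text
time: 20.1
tool_pos: [0.4993, 0.1348, 0.1855]
tool_rot: [3.141, 0.0, -3.14]
contact_force: [-0.4, 0.7, -0.6]
opening: 0.0416
grip_force: 35.0
```

```bash
python3 -m jog '[[[0,0,-0.01],0,0.7],[[0,0,-0.03],0,0.7],[[0,0,-0.06],0,0.7],[[0,0,-0.1],0,0.7],[[0,0,-0.15],0,0.7],[[0,0,-0.2],0,0.7],[[0,0,-0.25],0,0.7],[[0,0,-0.28],0,0.7],[[0,0,-0.3],0,0.7],[[0,0,-0.3],0,0.7],[[0,0,-0.3],0,0.7],[[0,0,-0.3],0,0.7]]' 35
python3 - <<'E'
from h import *
im={c:cams.read_camera(c) for c in("scene","side","wrist")}
for c in im:
 for t in("tip_right","tip_left","tongs","plate_c"): print(c,t,[(np.round(d["position"],4).tolist(),round(d["confidence"],2)) for d in models.pinpoint(t,c)][:3])
t=[]
for c in("scene","side"):
  u=pix(c,[.54,.135,.13])[0].astype(int)
  t.append(cv2.resize(im[c][u[1]-35:u[1]+35,u[0]-45:u[0]+45,::-1],(395,307),interpolation=cv2.INTER_CUBIC))
cv2.imwrite("pics/a8.png",np.hstack(t))
E
```

```text
time: 21.6
tool_pos: [0.4992, 0.1348, 0.3049]
tool_rot: [-3.142, -0.001, -3.14]
contact_force: [0.0, 0.1, -4.3]
opening: 0.0416
grip_force: 35.0
scene tip_right [([0.5611, 0.1185, 0.1323], 0.73), ([0.5251, -0.6344, 0.0094], 0.63)]
scene tip_left [([0.5585, -0.5781, 0.0095], 0.72)]
scene tongs [([0.4824, -0.5648, -0.0035], 0.89), ([0.5495, 0.1347, 0.1343], 0.73), ([0.4897, 0.1445, 0.1185], 0.6)]
scene plate_c [([0.552, 0.1357, 0.1327], 0.44), ([0.7379, -0.0852, -0.0041], 0.4)]
side tip_right [([0.5213, -0.634, 0.0111], 0.44)]
side tip_left []
side tongs [([0.4794, -0.5646, 0.0003], 0.73), ([0.4894, 0.1439, 0.1203], 0.56)]
side plate_c [([0.5482, 0.1318, 0.1321], 0.42)]
wrist tip_right [([0.5659, 0.1176, 0.1319], 0.82)]
wrist tip_left [([0.5644, 0.1465, 0.133], 0.71)]
wrist tongs [([0.4896, 0.1441, 0.1215], 0.8), ([0.4526, 0.0015, 0.0015], 0.59)]
wrist plate_c [([0.5479, 0.1333, 0.1325], 0.64), ([0.5499, 0.1304, 0.1241], 0.43)]
```

View pics/a8.png

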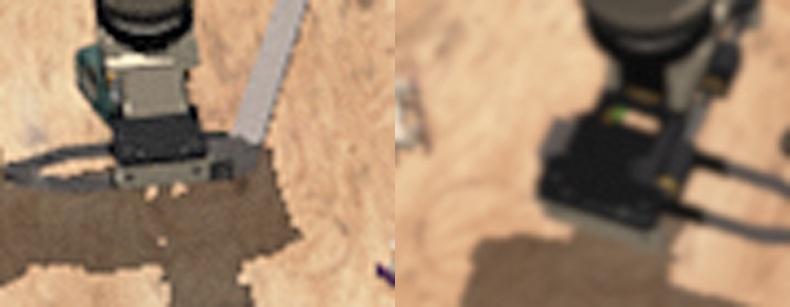

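The lifted pack sits in the jaws at crop (220,172), and nothing is left on the bench below. The wrist force of about 4.3 N roughly matches the tongs plus all three blanks, and the tips are level at z ≈ 0.132.

```bash
python3 -c "
from cell import robot;print(robot.hand_in())"
```

```text
the job is handed in; nothing more can be done
None
```

I squared the pile, gripped it in the tongs and lifted it about 12 cm, then handed in at about 22 s; the cameras and wrist force indicated all three blanks level in the jaws, but hand-in returned no verdict.

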